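# Slide the tall dressing bottle into the nook beside the clear box

## Task

The tall dark bottle of edge dressing is standing in the middle of the steel tray where the next shoe has to go. Without picking it up (its cap is not screwed tight), push it low on its body with the fingertips so that it slides across the tray without tipping, into the nook at the back of the tray: snug against the back rim, the long rim farthest from the robot, and snug against the short side of the clear box, on the side away from the cedar shoe tree. Leave the box, shoe tree, tin and brush where they are, and draw back clear with the bottle standing upright.

Things in the scene. Friction and masses are not known exactly. Their poses are not given: they have to be found in the camera images.
- tray: Stainless steel rectangular tray, 325 mm (x) by 530 mm (y) outside, 22 mm high, fixed on a folding aluminium stool, whose seat is level with the robot's work surface. Origin: centre of its underside. x points to the back rim (away from the robot), y along the long rims to the left, z up. Its floor is 4 mm above the origin; the inner faces of the walls are at x = +-152.5 mm and y = +-255 mm; at the top a lip runs outwards to the outside size.
- bottle: Tall dark brown bottle, cream label, white cap, loose, about 0.2 kg, 155 mm high: body 44 mm in diameter up to 96 mm, shoulder to 114 mm, cap 30 to 33 mm in diameter. Origin: centre of its underside, z up its axis. Friction on the tray 0.5 to 0.7: pushed over 30 mm above the tray floor, or struck, it may tip. A gripper leaning back 25 degrees keeps clear of its top. Starts near the tray middle.
- box: Clear acrylic box of steel and brass heel plates, closed by a sliding lid, about 0.65 kg, loose, 85 mm (x) by 110 mm (y), 42 mm high. Origin: centre of its underside; axes parallel to the tray's. It stands with its long side 2 mm from the tray's back rim; its short sides are at y = +-55 mm from its origin.
- tree: Cedar shoe tree, loose, 244 mm long (along its x, the split toe at +x, the round heel block at -x), 76 mm wide, up to 55 mm high. Origin: under its middle, on the tray floor. It lies along the tray's x near the left or the right end of the tray. Leave it alone.
- tin: Round burgundy polish tin with a twist cap, loose, 68 mm in diameter, 24 mm high. Origin: centre of its underside. It stands near the end of the tray opposite the shoe tree. Leave it alone.
- brush: Welt brush, loose, wooden handle and pointed black nylon head, 172 mm long along its x (head at +x, reaching 90 mm from the origin; handle end 82 mm behind it), 24 mm wide, 22 mm high. Origin: on its underside. It lies along the tray's front (nearer) rim. Leave it alone.

How it is judged:
By the outcome, as a careful person would: the job done as asked, in the order asked, and still so for the second after the job is handed in, with the robot touching nothing.
It also fails if it takes over 56 s, if anything falls off the work surface, if the arm or the gripper's body presses on something with over 40 N, if the wrist force passes 120 N, or if a joint passes its speed limit or range.

## Robot

A 6-joint arm with a two-finger parallel gripper is mounted at the origin on the work surface. World frame = base frame: x ahead of the robot, y to its left, z up, the work surface at z = 0. Lengths are in m, angles in degrees, forces in N, time in s.
With the tool pointing down it reaches from about 0.375 to 0.9 m from the base axis. Payload 3.1 kg.
Tool frame: the origin (TCP) lies at the very end of the fingers, on their centre line; the grasp point (between the pads) lies 19 mm behind it; z points along the fingers, y is the line along which they close (so a half turn about z gives the same grasp; the last joint's range is limited). The gripper opens to 87 mm and grips with 3 to 60 N. Pads are 19 mm wide; open, the fingers measure 117 mm over their backs; the gripper's body (75 mm by 190 mm) begins 51 mm behind the grasp point.
Start: joints at [61.679, 30.224, 82.088, -0, 67.689, -10.227], TCP at [0.194, 0.594, 0.223] pointing down, gripper open.
Joint ranges: [-176.69, 176.69], [-43.24, 126.21], [12.49, 139.97], [-82, 262], [0, 151.66], [-163.58, 163.58]. Speed limits (degrees/s): [159.86, 159.86, 180, 180, 180, 180].

## Interface

Orientations are given as a 3x3 rotation matrix whose columns are the frame's x, y, z axes.
In Python, from rig import * gives the robot as it stands.
- The arm moves only by the tool jog_arm, never from a script. Its arguments are lists of equal length, an entry for each row: "delta_pos": the shift along the world's x, y, z in cm, a list of three; "turn": the turn about the world's z in degrees; "grip": the closure, from 0 (fully open) to 1 (shut). In form: {"delta_pos": [[x, y, z], ...], "turn": [turn, ...], "grip": [grip, ...]}. A call has 1 to 12 rows; each row is the pose to reach, as a shift and turn from the pose commanded when the call began; what a row does not reach only later rows make up. A row lasts 1/8 s, in which the tool goes at most 62.5 mm and 10.7 degrees, less where a joint would pass 70% of its speed; a pose out of reach is approached as far as the arm can. A call with a gripper value outside its range is refused whole. The fingers move at their own pace and stop on an object; the grip force is fixed at half the most. Time passes only in rows, so rows that repeat a pose let the fingers close. It gives the time, the measured TCP pose, the force, the opening and the grip force at its end, in the units of the state.
- read_state(): the state, without advancing time (a new reading comes with each control period).
- capture(name): name is "scene" or "side" or "wrist"; returns a dict with "color" (420x560x3 uint8, blue, green, red), "fovy" (degrees; the focal length in pixels is half the picture's height over the tangent of half this angle, whatever the lens; pixels are square), "cx", "cy" (the principal point, pixels), "k1" (the pictures are not rectified: a ray, as slopes to the right and down, at radius r is drawn at 1 + k1 r^2 times it, then the intrinsics apply), "camera_from_world" (4x4, takes a point from world to camera coordinates). Camera axes: x right, y up, looking along -z (the intrinsics and any distortion apply to the point x, -y, -z); pixel columns grow to the right and rows downward; lengths in m; the calibration is good to about 2 mm. A picture is of the moment at which its call begins. There is no depth.
- hand_in(): hands the job in; it is judged then, once.
The state is a dict: "time_s": time; "joint_positions": joint angles; "qvel": joint speeds; "tau": joint torques, N m; "position": TCP position; "tcp_rot": TCP orientation; "force": force on the tool from outside, world axes, zero at the start; "moment": the same for the moment, N m; "opening": opening from 0.0 (shut) to 1.0 (fully open); "grasp_force": force on a finger pad.
Only numpy, scipy, OpenCV 4.12 (cv2) and the standard library are available. Lean on these libraries where they do the work, as an engineer would, in place of code of your own. Each camera call takes 0.05 s, during which the arm holds its last target. There are 200 camera calls.

## Working session

There is one attempt and no reset: what is moved stays moved. The work goes in short steps, Python scripts to look and compute and a tool call to move; the robot and the scene stay as the last step left them, time stands still between calls to the robot, and variables do not carry over. Pictures are saved under pics/ and viewed, at most 10 in all, crops included, and the job is handed in when it is done.

Besides the shell and the picture viewer there is one more tool, called after "Call:" in YAML: its name, and indented under it one key for each argument. jog_arm: Moves the arm, as the interface text tells. Its arguments: {"type":"object","properties":{"delta_pos":{"type":"array"},"turn":{"type":"array"},"grip":{"type":"array"}},"required":["delta_pos","turn","grip"]}

```bash
mkdir -p pics; ls; cat > h.py <<'E'
import numpy as np, cv2
from rig import *
def cam(n):
    c=capture(n); H,W=c["color"].shape[:2]; f=H/2/np.tan(np.radians(c["fovy"])/2)
    c["K"]=np.array([[f,0,c["cx"]],[0,f,c["cy"]],[0,0,1.]]); c["M"]=np.array(c["camera_from_world"]); return c
def ray(c,u,v):
    p=cv2.undistortPoints(np.array([[[u,v]]],float),c["K"],np.array([c["k1"],0,0,0,0.])) if False else None
    d=np.array([(u-c["cx"])/c["K"][0,0],(v-c["cy"])/c["K"][0,0]]); s=d.copy()
    for _ in range(30): s=d/(1+c["k1"]*(s@s))
    R=c["M"][:3,:3]; o=-R.T@c["M"][:3,3]; w=R.T@np.array([s[0],-s[1],-1]); return o,w/np.linalg.norm(w)
def onz(c,u,v,z):
    o,w=ray(c,u,v); return o+w*(z-o[2])/w[2]
def tri(c1,p1,c2,p2):
    a,u=ray(c1,*p1); b,v=ray(c2,*p2); t=np.linalg.lstsq(np.c_[u,-v],b-a,rcond=None)[0]
    return (a+u*t[0]+b+v*t[1])/2, np.linalg.norm(a+u*t[0]-b-v*t[1])
def proj(c,P):
    q=c["M"]@np.r_[P,1]; s=np.array([q[0],-q[1]])/-q[2]; s=s*(1+c["k1"]*(s@s)); return s*c["K"][0,0]+[c["cx"],c["cy"]]
E
python3 - <<'E'
from h import *
s=read_state(); print({k:np.round(v,3).tolist() for k,v in s.items()})
for n in("scene","side","wrist"):
    c=cam(n); cv2.imwrite(f"pics/{n}0.png",c["color"]); R=c["M"][:3,:3]; print(n,c["fovy"],c["k1"],-R.T@c["M"][:3,3],-R[2])
E
```

```text
pics
{'time_s': 0.0, 'joint_positions': [61.678, 30.279, 82.158, -0.003, 67.689, -10.229], 'qvel': [-0.051, -0.076, 0.041, 0.025, -0.027, -0.041], 'tau': [-0.001, -44.005, -17.659, 0.063, 0.058, -0.0], 'position': [0.194, 0.593, 0.222], 'tcp_rot': [[-0.951, 0.311, -0.001], [0.311, 0.951, -0.002], [0.0, -0.002, -1.0]], 'force': [-1.322, -0.608, -0.002], 'moment': [0.004, 0.031, -0.003], 'grasp_force': 0.0, 'opening': 1.0}
scene 54.29163608347095 -0.09803088590587326 [1.09079048 0.04693587 0.44550412] [-0.80370088 -0.09049413 -0.58811199]
side 51.377703321020306 -0.06843045882464956 [ 0.20051754 -0.54990462  0.59880731] [ 0.36131423  0.64015006 -0.67798224]
wrist 69.46859765730184 0.008876888029671653 [0.11539783 0.6201642  0.38354051] [ 0.2841029  -0.09458743 -0.95411675]
```

View pics/scene0.png

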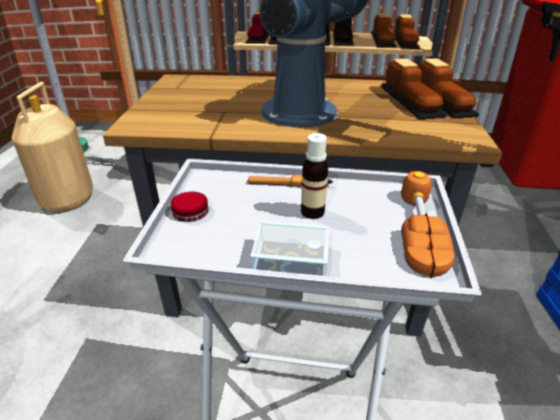

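View pics/side0.png

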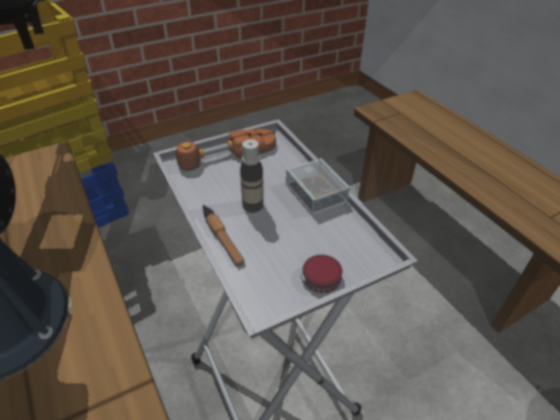

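The scene view shows the bottle at about (314,215) at its base and (316,138) at its cap, the box at about (290,248), the tree on the right (+y) at (428,230) and the tin on the left (-y) at (189,206). The brush is at about (290,181). The side view shows the bottle base at about (254,210), cap top at (250,145), box at (318,183), tin at (322,273). The target nook is on the box's -y side.

```bash
python3 - <<'E'
from h import *
a=cam("scene"); b=cam("side")
for n,c,s in(("scene",a,(225,120,190,165)),("side",b,(225,130,150,100))):
    x,y,w,h=s; im=c["color"][y:y+h,x:x+w]; cv2.imwrite(f"pics/{n}1.png",cv2.resize(im,None,fx=4 if n=="scene" else 5,fy=4 if n=="scene" else 5,interpolation=cv2.INTER_CUBIC)[:600])
im=cv2.resize(a["color"][205:285,225:345],None,fx=5,fy=5,interpolation=cv2.INTER_CUBIC)
cv2.imwrite("pics/box.png",im)
print("cap",tri(a,(316.5,139),b,(250,143)))
print("tray corners z=.022",[onz(a,*p,.022).round(3) for p in((142,263),(475,289),(452,176),(188,163))],[onz(b,*p,.022).round(3) for p in((410,261),(281,123),(155,155),(246,321))])
print("tri back corners",tri(a,(142,263),b,(410,261)),tri(a,(475,289),b,(281,123)))
for n,c,(x,y,w,h) in(("scene",a,(295,130,40,95)),("side",b,(235,138,35,78))):
    g=c["color"][y:y+h,x:x+w].max(2); m=(g<75).astype(np.uint8); q=cv2.findContours(m,0,2)[0]; q=max(q,key=cv2.contourArea)[:,0]+[x,y]
    lo=q[:,1].max(); print(n,q.min(0),q.max(0),"base centre guess",[ (np.array([q[q[:,1]>lo-12][:,0].min(),q[q[:,1]>lo-12][:,0].max()])).mean(),lo])
E
```

```text
cap (array([0.48533263, 0.05127251, 0.15328894]), np.float64(0.0010776910674743843))
tray corners z=.022 [array([ 0.664, -0.201,  0.022]), array([0.669, 0.289, 0.022]), array([0.353, 0.332, 0.022]), array([ 0.355, -0.216,  0.022])] [array([ 0.65 , -0.231,  0.022]), array([0.677, 0.272, 0.022]), array([0.359, 0.291, 0.022]), array([ 0.346, -0.201,  0.022])]
tri back corners (array([ 0.65572758, -0.21633038,  0.00908876]), np.float64(0.01795982726473288)) (array([0.67762748, 0.28050671, 0.02367961]), np.float64(0.013465627408676907))
scene [295 153] [334 181] base centre guess [np.float64(314.5), np.int64(181)]
side [241 163] [261 182] base centre guess [np.float64(251.0), np.int64(182)]
```

View pics/box.png

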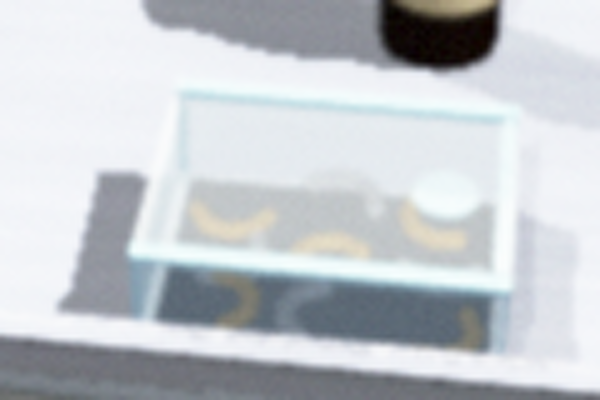

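View pics/side1.png

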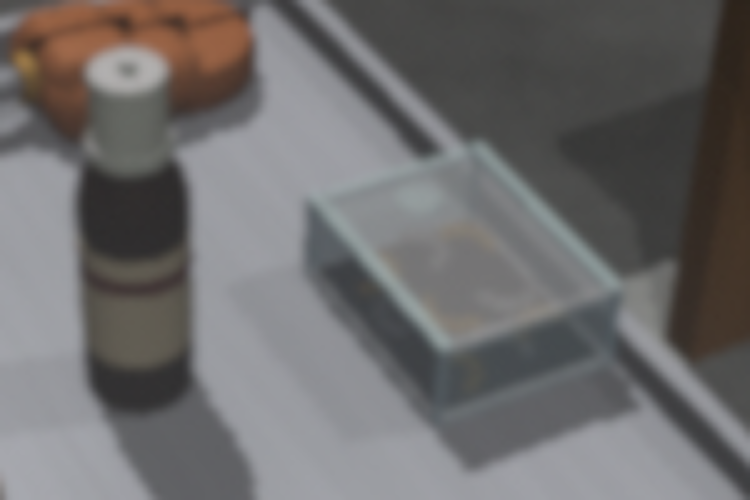

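View pics/wrist0.png

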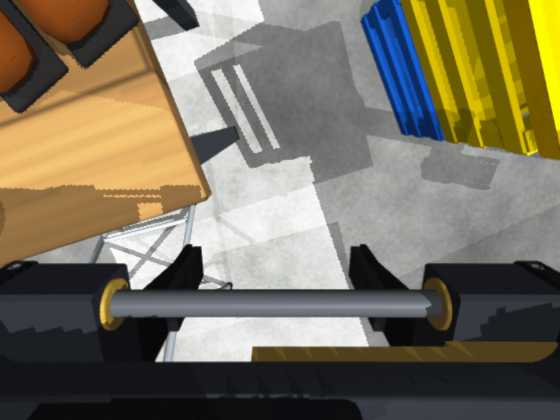

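The crops show the box's top corners clearly. In the scene they are at (261,224), (328.6,226.4), (251.4,256) and (327,263.4). In the side view they are at (314,200), (286.4,170.6), (349.4,188.4) and (321,158.6). The bottle base's near edge is at (312.8,218.6) in the scene and (252.8,212) in the side view. The wrist view shows only the open fingers and the floor.

```bash
python3 - <<'E'
from h import *
a=cam("scene"); b=cam("side")
for n,p,q in(("front-y",(261,223.6),(314,200)),("front+y",(328.6,226.4),(286.4,170.6)),("back-y",(251.4,256),(349.4,188.4)),("back+y",(327,263.4),(321,158.6))):
    P,e=tri(a,p,b,q); print(n,P.round(4),round(e,4), onz(a,*p,.046).round(4), onz(b,*q,.046).round(4))
P,e=tri(a,(316.5,139),b,(250.4,143.6)); print("cap",P,e,onz(a,316.5,139,.159),onz(b,250.4,143.6,.159))
# base: near edge onto floor, then back off 22 mm along the viewing direction
for c,p in((a,(312.8,218.6)),(b,(252.8,212))):
    Q=onz(c,*p,.004); o,w=ray(c,*p); d=w[:2]/np.linalg.norm(w[:2]); print("base",(Q[:2]+.022*d).round(4))
# tray rims: back inner top edge
g=np.mgrid[0:1:1]
for c,n in((a,"scene"),(b,"side")):
    cv2.imwrite(f"pics/full_{n}.png",c["color"])
    # row/column profile along the line x varying at y=-0.05, z=.022
    xs=np.arange(.62,.70,.004); print(n,[(round(x,3),int(c["color"][tuple(np.round(proj(c,[x,-.06,.022])[::-1]).astype(int))].mean())) for x in xs])
print(proj(a,[.485,.05,.004]),proj(a,[.485,.05,.159]))
E
```

```text
front-y [ 0.5762 -0.0313  0.0428] 0.0033 [ 0.5787 -0.0295  0.046 ] [ 0.5743 -0.0363  0.046 ]
front+y [0.5758 0.0757 0.0439] 0.0058 [0.5753 0.0778 0.046 ] [0.5744 0.0694 0.046 ]
back-y [ 0.6562 -0.0358  0.0439] 0.0055 [ 0.6562 -0.0333  0.046 ] [ 0.655  -0.0408  0.046 ]
back+y [0.6618 0.0739 0.0451] 0.0041 [0.6608 0.0755 0.046 ] [0.6611 0.0702 0.046 ]
cap [0.48547236 0.05084816 0.15281548] 0.00021493503358283378 [0.49808079 0.05083572 0.159     ] [0.48150926 0.04235086 0.159     ]
base [0.4791 0.0531]
base [0.4848 0.0512]
scene [(np.float64(0.62), 245), (np.float64(0.624), 246), (np.float64(0.628), 245), (np.float64(0.632), 244), (np.float64(0.636), 245), (np.float64(0.64), 246), (np.float64(0.644), 245), (np.float64(0.648), 244), (np.float64(0.652), 238), (np.float64(0.656), 245), (np.float64(0.66), 247), (np.float64(0.664), 245), (np.float64(0.668), 209), (np.float64(0.672), 114), (np.float64(0.676), 121), (np.float64(0.68), 116), (np.float64(0.684), 126), (np.float64(0.688), 122), (np.float64(0.692), 113), (np.float64(0.696), 120)]
side [(np.float64(0.62), 97), (np.float64(0.624), 97), (np.float64(0.628), 95), (np.float64(0.632), 93), (np.float64(0.636), 88), (np.float64(0.64), 95), (np.float64(0.644), 99), (np.float64(0.648), 74), (np.float64(0.652), 66), (np.float64(0.656), 77), (np.float64(0.66), 140), (np.float64(0.664), 149), (np.float64(0.668), 137), (np.float64(0.672), 92), (np.float64(0.676), 55), (np.float64(0.68), 54), (np.float64(0.684), 55), (np.float64(0.688), 56), (np.float64(0.692), 55), (np.float64(0.696), 55)]
[311.46110196 213.21764489] [316.13673877 135.40229403]
```

Call:
jog_arm:
  delta_pos:
    - [6, -4, 2]
    - [12, -8, 4]
    - [18, -12, 6]
    - [24, -16, 8]
    - [30, -20, 8]
    - [36, -24, 8]
    - [42, -28, 8]
    - [48, -29, 8]
    - [54, -29, 8]
    - [60, -29, 8]
    - [60, -29, 8]
  turn: [6, 12, 18, 18, 18, 18, 18, 18, 18, 18, 18]
  grip: [0.2, 0.3, 0.4, 0.4, 0.4, 0.4, 0.4, 0.4, 0.4, 0.4, 0.4]

```text
time_s: 1.72
position: [0.7947, 0.3035, 0.3027]
tcp_rot: [[-1.0, 0.002, 0.0], [0.002, 1.0, 0.0], [-0.0, 0.0, -1.0]]
force: [1.3, 0.9, 0.6]
opening: 0.603
grasp_force: 0.0
```

Call:
jog_arm:
  delta_pos:
    - [4, 0, 0]
    - [8, 0, 0]
    - [12, 0, 0]
    - [16, 0, 0]
    - [20, 0, 0]
    - [20, 0, 0]
  turn: [0, 0, 0, 0, 0, 0]
  grip: [0.4, 0.4, 0.4, 0.4, 0.4, 0.4]

```text
time_s: 2.48
position: [0.8974, 0.2764, 0.2735]
tcp_rot: [[-0.999, 0.002, 0.049], [0.002, 1.0, 0.015], [-0.049, 0.015, -0.999]]
force: [-0.2, -0.6, -0.5]
opening: 0.602
grasp_force: 0.0
```

Call:
jog_arm:
  delta_pos:
    - [-6, 0, 0]
    - [-12, 0, 0]
    - [-12, 0, 0]
  turn: [0, 0, 0]
  grip: [0.4, 0.4, 0.4]

```text
time_s: 2.85
position: [0.769, 0.2776, 0.2704]
tcp_rot: [[-0.999, -0.001, 0.036], [-0.001, 1.0, 0.013], [-0.036, 0.013, -0.999]]
force: [1.6, 0.5, -0.2]
opening: 0.601
grasp_force: 0.0
```

Call:
jog_arm:
  delta_pos:
    - [6, 2, 1]
    - [20, 6, 3]
    - [40, 12, 3]
    - [40, 12, 3]
    - [40, 12, 3]
  turn: [0, 0, 0, 0, 0]
  grip: [0.4, 0.7, 1, 1, 1]

```text
time_s: 3.48
position: [0.9079, 0.3109, 0.2537]
tcp_rot: [[-0.996, 0.0, 0.093], [0.003, 1.0, 0.03], [-0.093, 0.03, -0.995]]
force: [-0.2, -0.6, 0.4]
opening: 0.234
grasp_force: 0.0
```

Call:
jog_arm:
  delta_pos:
    - [40, 12, 3]
    - [40, 12, 3]
  turn: [0, 0]
  grip: [1, 1]

```text
time_s: 3.72
position: [0.9289, 0.3136, 0.2357]
tcp_rot: [[-0.99, -0.002, 0.139], [0.005, 0.999, 0.046], [-0.139, 0.046, -0.989]]
force: [-0.6, 0.0, 1.0]
opening: 0.038
grasp_force: 0.0
```

Call:
jog_arm:
  delta_pos:
    - [40, 12, 3]
  turn: [0]
  grip: [1]

```text
time_s: 3.85
position: [0.9434, 0.3164, 0.2265]
tcp_rot: [[-0.985, -0.004, 0.175], [0.007, 0.998, 0.058], [-0.175, 0.058, -0.983]]
force: [0.3, -0.6, 0.1]
opening: 0.013
grasp_force: 0.0
```

Call:
jog_arm:
  delta_pos:
    - [40, 12, 6]
  turn: [0]
  grip: [1]

```text
time_s: 3.98
position: [0.9569, 0.3189, 0.2217]
tcp_rot: [[-0.977, -0.006, 0.212], [0.009, 0.998, 0.07], [-0.211, 0.07, -0.975]]
force: [0.0, 0.0, -0.4]
opening: 0.008
grasp_force: 0.0
```

Call:
jog_arm:
  delta_pos:
    - [40, 12, 6]
  turn: [0]
  grip: [1]

```text
time_s: 4.1
position: [0.9705, 0.3215, 0.2191]
tcp_rot: [[-0.968, -0.009, 0.25], [0.012, 0.997, 0.083], [-0.249, 0.083, -0.965]]
force: [0.2, -0.8, -0.7]
opening: 0.008
grasp_force: 0.0
```

Call:
jog_arm:
  delta_pos:
    - [40, 12, 6]
  turn: [0]
  grip: [1]

```text
time_s: 4.22
position: [0.9838, 0.3241, 0.2164]
tcp_rot: [[-0.958, -0.012, 0.287], [0.015, 0.995, 0.095], [-0.286, 0.095, -0.953]]
force: [0.5, 0.1, 0.6]
opening: 0.007
grasp_force: 0.0
```

Call:
jog_arm:
  delta_pos:
    - [40, 12, 6]
  turn: [0]
  grip: [1]

```text
time_s: 4.35
position: [0.9968, 0.3268, 0.2138]
tcp_rot: [[-0.946, -0.016, 0.323], [0.019, 0.994, 0.106], [-0.322, 0.107, -0.941]]
force: [-0.3, 0.8, -0.0]
opening: 0.002
grasp_force: 0.0
```

Call:
jog_arm:
  delta_pos:
    - [40, 12, 6]
  turn: [0]
  grip: [1]

```text
time_s: 4.47
position: [1.0096, 0.3294, 0.2114]
tcp_rot: [[-0.933, -0.02, 0.358], [0.024, 0.993, 0.118], [-0.358, 0.119, -0.926]]
force: [-0.4, 0.5, 0.2]
opening: 0.007
grasp_force: 0.0
```

Call:
jog_arm:
  delta_pos:
    - [40, 12, 6]
  turn: [0]
  grip: [1]

```text
time_s: 4.6
position: [1.0221, 0.3321, 0.2095]
tcp_rot: [[-0.919, -0.025, 0.393], [0.028, 0.991, 0.129], [-0.393, 0.13, -0.91]]
force: [0.1, -1.1, 0.0]
opening: 0.009
grasp_force: 0.0
```

Call:
jog_arm:
  delta_pos:
    - [40, 12, 6]
  turn: [0]
  grip: [1]

```text
time_s: 4.72
position: [1.0343, 0.3346, 0.2079]
tcp_rot: [[-0.904, -0.03, 0.427], [0.033, 0.99, 0.14], [-0.426, 0.141, -0.893]]
force: [-0.1, -0.2, 0.2]
opening: 0.005
grasp_force: 0.0
```

Call:
jog_arm:
  delta_pos:
    - [-6, -1, 2]
    - [-12, -2, 4]
    - [-18, -4, 6]
    - [-24, -6, 7]
    - [-30, -8, 7]
    - [-36, -10, 7]
    - [-42, -12, 7]
    - [-48, -15, 7]
    - [-55, -18, 7]
    - [-55, -18, 7]
    - [-55, -18, 7]
    - [-55, -18, 7]
  turn: [-10, -20, -30, -40, -50, -60, -70, -80, -88, -88, -88, -88]
  grip: [0.82, 0.82, 0.82, 0.82, 0.82, 0.82, 0.82, 0.82, 0.82, 0.82, 0.82, 0.82]

```text
time_s: 6.22
position: [0.4851, 0.155, 0.2779]
tcp_rot: [[0.003, 0.987, 0.158], [0.906, 0.065, -0.419], [-0.424, 0.144, -0.894]]
force: [0.6, 0.9, 0.1]
opening: 0.179
grasp_force: 0.0
```

```bash
python3 - <<'E'
from h import *
s=read_state(); R=np.array(s["tcp_rot"]); print(np.round(s["joint_positions"],1),np.round(s["position"],4),R.round(3).tolist(),s["opening"],"push az",np.degrees(np.arctan2(-R[1,0],-R[0,0])))
E
```

```text
[ 20.6  20.5  95.4 -29.1  67.   31. ] [0.4851 0.155  0.2779] [[0.003, 0.987, 0.158], [0.906, 0.065, -0.419], [-0.424, 0.144, -0.894]] 0.17901522921792348 push az -90.16016678242985
```

Call:
jog_arm:
  delta_pos:
    - [0, -1, -5]
    - [0, -2, -10]
    - [0, -3, -15]
    - [0, -3.5, -20]
    - [0, -3.5, -23]
    - [0, -3.5, -25]
    - [0, -3.5, -25.9]
    - [0, -3.5, -25.9]
  turn: [0, 0, 0, 0, 0, 0, 0, 0]
  grip: [0.82, 0.82, 0.82, 0.82, 0.82, 0.82, 0.82, 0.82]

```text
time_s: 7.22
position: [0.4849, 0.1198, 0.0172]
tcp_rot: [[0.002, 0.988, 0.155], [0.905, 0.064, -0.42], [-0.425, 0.141, -0.894]]
force: [-1.0, 0.3, 0.8]
opening: 0.181
grasp_force: 0.0
```

```bash
python3 - <<'E'
from h import *
s=read_state(); R=np.array(s["tcp_rot"]); print(np.round(s["position"],4),R.round(3).tolist(),np.round(s["force"],1))
a=cam("scene"); b=cam("side")
i=cv2.resize(a["color"][110:290,130:370],None,fx=2.2,fy=2.2); j=cv2.resize(b["color"][120:300,150:390],None,fx=1.2,fy=1.2)
j=cv2.resize(b["color"][110:260,170:370],None,fx=1.36,fy=1.36)
k=np.zeros((600,528,3),np.uint8); k[:396]=i; k[396:600,:272]=j; cv2.imwrite("pics/p1.png",k)
E
```

```text
[0.4849 0.1198 0.0172] [[0.002, 0.988, 0.155], [0.905, 0.064, -0.42], [-0.425, 0.141, -0.894]] [-1.   0.3  0.8]
```

View pics/p1.png

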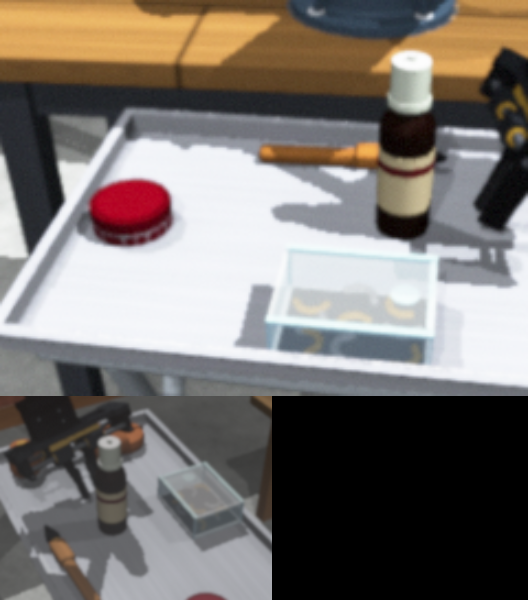

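The picture shows the fingers low at (490,215), right of the bottle (405,225), leaning back and clear of its cap. Now I push toward -y.

Call:
jog_arm:
  delta_pos:
    - [0, -1.5, 0]
    - [0, -2.6, 0]
    - [0, -3.1, 0]
    - [0, -3.5, 0]
    - [0, -3.9, 0]
    - [0, -4.3, 0]
    - [0, -4.8, 0]
    - [0, -5.3, 0]
    - [0, -5.8, 0]
    - [0, -6.3, 0]
    - [0, -6.3, 0]
  turn: [0, 0, 0, 0, 0, 0, 0, 0, 0, 0, 0]
  grip: [0.82, 0.82, 0.82, 0.82, 0.82, 0.82, 0.82, 0.82, 0.82, 0.82, 0.82]

```text
time_s: 8.7
position: [0.4838, 0.056, 0.0176]
tcp_rot: [[0.002, 0.988, 0.154], [0.905, 0.064, -0.42], [-0.425, 0.14, -0.894]]
force: [0.2, 0.8, -0.4]
opening: 0.181
grasp_force: 0.1
```

```bash
cat >> h.py <<'E'
def capwhite(c,guess):
    # centroid of the white cap blob near the predicted pixel, for a bottle standing at guess (x,y)
    u,v=np.round(proj(c,[*guess,.14])).astype(int); return u,v
E
python3 - <<'E'
from h import *
s=read_state(); print(np.round(s["position"],4),np.round(s["force"],1))
a=cam("scene"); b=cam("side")
i=cv2.resize(a["color"][110:290,130:370],None,fx=2.2,fy=2.2)
j=cv2.resize(b["color"][110:260,170:370],None,fx=2.64,fy=2.64)[:204+0]
j=cv2.resize(b["color"][110:260,170:370],None,fx=1.36,fy=1.36)
k=np.zeros((600,528,3),np.uint8); k[:396]=i; k[396:600,:272]=j; cv2.imwrite("pics/p2.png",k)
E
```

```text
[0.4838 0.056  0.0176] [ 0.2  0.8 -0.4]
```

View pics/p2.png

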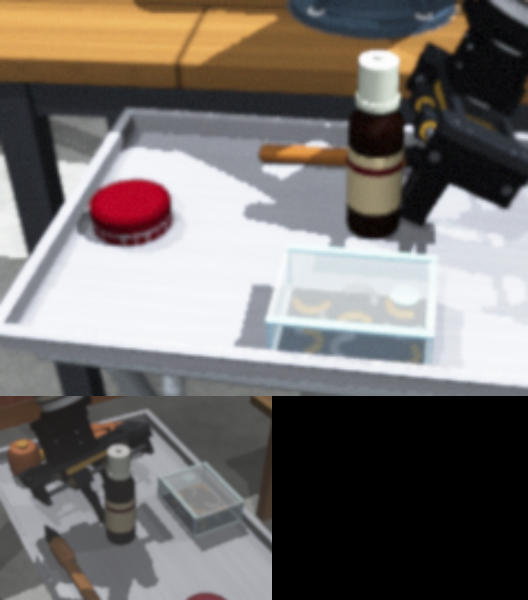

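The bottle stands upright at (375,230), pushed by the low fingertips at (415,210). I continue in the same direction.

Call:
jog_arm:
  delta_pos:
    - [0, -0.3, 0]
    - [0, -0.8, 0]
    - [0, -1.3, 0]
    - [0, -1.8, 0]
    - [0, -2.3, 0]
    - [0, -2.8, 0]
    - [0, -3.3, 0]
    - [0, -3.8, 0]
    - [0, -4.3, 0]
    - [0, -4.8, 0]
    - [0, -5.3, 0]
    - [0, -5.6, 0]
  turn: [0, 0, 0, 0, 0, 0, 0, 0, 0, 0, 0, 0]
  grip: [0.82, 0.82, 0.82, 0.82, 0.82, 0.82, 0.82, 0.82, 0.82, 0.82, 0.82, 0.82]

```text
time_s: 10.3
position: [0.4839, 0.0002, 0.0176]
tcp_rot: [[0.002, 0.988, 0.154], [0.905, 0.064, -0.42], [-0.425, 0.14, -0.894]]
force: [-0.1, 0.6, 0.1]
opening: 0.182
grasp_force: 0.5
```

Call:
jog_arm:
  delta_pos:
    - [0, -0.3, 0]
    - [0, -0.8, 0]
    - [0, -1.3, 0]
    - [0, -1.8, 0]
    - [0, -2.3, 0]
    - [0, -2.8, 0]
    - [0, -3.3, 0]
    - [0, -3.8, 0]
    - [0, -4.2, 0]
    - [0, -4.4, 0]
    - [0, -4.4, 0]
  turn: [0, 0, 0, 0, 0, 0, 0, 0, 0, 0, 0]
  grip: [0.82, 0.82, 0.82, 0.82, 0.82, 0.82, 0.82, 0.82, 0.82, 0.82, 0.82]

```text
time_s: 11.68
position: [0.4839, -0.0436, 0.0176]
tcp_rot: [[0.002, 0.988, 0.154], [0.905, 0.064, -0.42], [-0.425, 0.14, -0.894]]
force: [0.5, 0.7, 0.9]
opening: 0.183
grasp_force: 0.2
```

Call:
jog_arm:
  delta_pos:
    - [0, 1, 0]
    - [0, 3, 0]
    - [0, 4, 4]
    - [0, 4, 10]
    - [0, 4, 16]
    - [0, 4, 22]
    - [0, 4, 22]
  turn: [0, 0, 0, 0, 0, 0, 0]
  grip: [0.82, 0.82, 0.82, 0.82, 0.82, 0.82, 0.82]

```text
time_s: 12.55
position: [0.4868, -0.0023, 0.2426]
tcp_rot: [[0.005, 0.986, 0.165], [0.906, 0.066, -0.419], [-0.424, 0.152, -0.893]]
force: [0.2, -0.4, -0.1]
opening: 0.18
grasp_force: 0.0
```

```bash
python3 - <<'E'
from h import *
s=read_state(); print(s["time_s"],np.round(s["position"],4),np.round(s["force"],1))
a=cam("scene"); b=cam("side")
i=cv2.resize(a["color"][110:290,130:370],None,fx=2.2,fy=2.2)
j=cv2.resize(b["color"][120:260,190:390],None,fx=2.64,fy=2.64)
k=np.zeros((600,528,3),np.uint8); k[:300]=i[60:360]; k[300:600]=j[40:340]; cv2.imwrite("pics/p3.png",k)
E
```

```text
12.55 [ 0.4868 -0.0023  0.2426] [ 0.2 -0.4 -0.1]
```

View pics/p3.png

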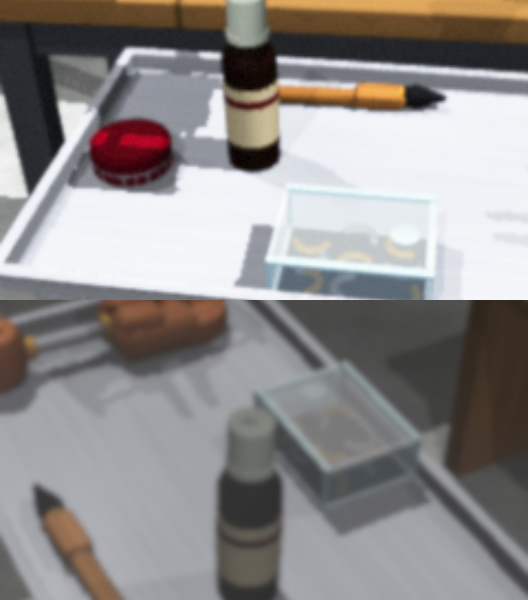

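The bottle now stands at (252,168) in the scene half, left of the box. The box, brush and tin are unmoved.

```bash
python3 - <<'E'
from h import *
a=cam("scene"); b=cam("side")
p=(245.5,213.6); Q=onz(a,*p,.004); o,w=ray(a,*p); d=w[:2]/np.linalg.norm(w[:2]); print("base scene",(Q[:2]+.022*d).round(4))
print("cap side",onz(b,284.7,179.8,.155).round(4), "brush handle end/nearest edge",onz(a,248,179.5,.015).round(3),onz(a,290,185.5,.008).round(3))
m=(cv2.inRange(cv2.cvtColor(a["color"],cv2.COLOR_BGR2HSV),(5,150,80),(25,255,255))); m[:160]=0;m[195:]=0;m[:,:235]=0;m[:,345:]=0
q=cv2.findNonZero(m)[:,0]; 
for u in (250,270,290,310):
    r=q[q[:,0]==u][:,1]
    if len(r): print(u,onz(a,u,r.max(),.010).round(3),onz(a,u,r.min(),.02).round(3))
print(np.round(read_state()["joint_positions"],1))
E
```

```text
base scene [ 0.4766 -0.0738]
cap side [ 0.4859 -0.0726  0.155 ] brush handle end/nearest edge [ 0.398 -0.08   0.015] [0.401 0.005 0.008]
270 [ 0.399 -0.036  0.01 ] [ 0.396 -0.036  0.02 ]
290 [0.399 0.004 0.01 ] [0.396 0.004 0.02 ]
310 [0.398 0.044 0.01 ] [0.381 0.043 0.02 ]
[  1.8  18.8 107.  -33.3  50.6  20.6]
```

```bash
cat > kin.py <<'E'
import numpy as np
from scipy.optimize import least_squares
D=[([61.678,30.279,82.158],[.194,.593,.222],[-.001,-.002,-1]),([20.6,20.5,95.4],[.4851,.155,.2779],[.158,-.419,-.894]),([1.8,18.8,107.],[.4868,-.0023,.2426],[.165,-.419,-.893])]
A=[];B=[]
for j,p,z in D:
    j1,j2,f=np.radians([j[0],j[1],j[1]+j[2]]); u=[np.cos(j1),np.sin(j1),0]; v=[-np.sin(j1),np.cos(j1),0]; p=np.array(p); z=np.array(z)
    A+=[[1,0,np.sin(j2),np.sin(f),np.cos(f),z@u],[0,1,np.cos(j2),np.cos(f),-np.sin(f),z[2]],[0]*5+[z@v]]; B+=[p@u,p[2],p@v]
A=np.array(A);B=np.array(B)
reg=1e-3*np.eye(6); x=np.linalg.lstsq(np.r_[A,reg],np.r_[B,1e-3*np.array([0,.4,.35,.35,0,.25])],rcond=None)[0]
def ik(p,z):
    w=np.array(p)-x[5]*np.array(z); r=np.hypot(w[0],w[1])
    f=lambda q:[x[0]+x[2]*np.sin(q[0])+x[3]*np.sin(q.sum())+x[4]*np.cos(q.sum())-r, x[1]+x[2]*np.cos(q[0])+x[3]*np.cos(q.sum())-x[4]*np.sin(q.sum())-w[2]]
    s=least_squares(f,[.3,1.9]); return np.degrees(s.x).round(1),round(s.cost**.5,4),w.round(3)
E
python3 - <<'E'
from kin import *
print(x.round(3),(A@x-B).round(4))
print(ik([.375,0,.05],[0,0,-1]),ik([.9,0,.05],[0,0,-1]))
for az in (-2,30,45,60,80): 
    t=np.radians(az+20); 
    zz=[.45*np.cos(t),.45*np.sin(t),-.893]
    d=np.array([np.cos(np.radians(az)),np.sin(np.radians(az))])
    q=np.array([.481,-.0735])-.045*d
    print(az,ik([*q,.018],zz))
E
```

```text
[ 0.049 -0.339  0.717  0.191 -0.076  0.051] [ 0.0022  0.0045 -0.1106 -0.0032 -0.006   0.0029  0.001   0.0015 -0.0039]
(array([ 25.9, 172.3]), np.float64(0.0), array([0.375, 0.   , 0.101])) (array([62.6, 21.7]), np.float64(0.0249), array([0.9  , 0.   , 0.101]))
-2 (array([ 32. , 171.8]), np.float64(0.0), array([ 0.414, -0.079,  0.063]))
30 (array([ 32. , 166.2]), np.float64(0.0), array([ 0.427, -0.113,  0.063]))
45 (array([ 32.2, 162.3]), np.float64(0.0), array([ 0.44 , -0.126,  0.063]))
60 (array([ 32.5, 158.2]), np.float64(0.0), array([ 0.455, -0.135,  0.063]))
80 (array([ 33.1, 152.8]), np.float64(0.0), array([ 0.477, -0.14 ,  0.063]))
```

```bash
sed -i 's/radians(\[j\[0\],/radians([j[0]+10.2,/' kin.py; python3 - <<'E'
from kin import *
print(x.round(3),(A@x-B).round(4))
print(ik([.375,0,.05],[0,0,-1]),ik([.9,0,.05],[0,0,-1]))
for az in (-2,30,45,60,80): 
    t=np.radians(az+20); 
    zz=[.45*np.cos(t),.45*np.sin(t),-.893]
    d=np.array([np.cos(np.radians(az)),np.sin(np.radians(az))])
    for m in(0,.15):
        q=np.array([.481+m,-.0735])-.045*d
        print(az,m,ik([*q,.018],zz))
E
```

```text
[0.035 0.126 0.627 0.329 0.078 0.247] [ 0.      0.      0.     -0.     -0.      0.0063  0.      0.     -0.0063]
(array([ 35.8, 135.3]), np.float64(0.0), array([0.375, 0.   , 0.297])) (array([61.7, 36.7]), np.float64(0.0), array([0.9  , 0.   , 0.297]))
-2 0 (array([ 49.2, 146.1]), np.float64(0.0), array([ 0.33 , -0.106,  0.239]))
-2 0.15 (array([ 44.1, 118.9]), np.float64(0.0), array([ 0.48 , -0.106,  0.239]))
30 0 (array([ 44.8, 132.7]), np.float64(0.0), array([ 0.371, -0.181,  0.239]))
30 0.15 (array([ 45. , 109.1]), np.float64(0.0), array([ 0.521, -0.181,  0.239]))
45 0 (array([ 44.1, 125.7]), np.float64(0.0), array([ 0.402, -0.206,  0.239]))
45 0.15 (array([ 46.1, 102.7]), np.float64(0.0), array([ 0.552, -0.206,  0.239]))
60 0 (array([ 44.1, 118.9]), np.float64(0.0), array([ 0.439, -0.222,  0.239]))
60 0.15 (array([47.5, 95.9]), np.float64(0.0), array([ 0.589, -0.222,  0.239]))
80 0 (array([ 44.8, 110.5]), np.float64(0.0), array([ 0.492, -0.227,  0.239]))
80 0.15 (array([49.7, 86.9]), np.float64(0.0), array([ 0.642, -0.227,  0.239]))
```

```bash
python3 - <<'E'
from kin import *
from h import *
for az in (16,20,25): 
    t=np.radians(az+20); zz=[.449*np.cos(t),.449*np.sin(t),-.893]
    d=np.array([np.cos(np.radians(az)),np.sin(np.radians(az))]); q=np.array([.481,-.0735])-.043*d
    print(az,q.round(3),[ik([*q,z],zz)[:2] for z in(.018,.1,.24)])
a=cam("scene"); b=cam("side")
for n,c in(("scene",a),("side",b)):
    h=cv2.cvtColor(c["color"],cv2.COLOR_BGR2HSV); m=(cv2.inRange(h,(0,120,40),(4,255,255))|cv2.inRange(h,(170,100,40),(180,255,255)))
    x0,y0,x1,y1=(160,185,215,230) if n=="scene" else (295,245,350,300)
    q=cv2.findNonZero(m[y0:y1,x0:x1])[:,0]; ctr=(q.min(0)+q.max(0))/2+[x0,y0]; print("tin",onz(c,*ctr,.016).round(3))
E
```

```text
16 [ 0.44  -0.085] [(array([ 46.2, 138.7]), np.float64(0.0)), (array([ 31.8, 132.1]), np.float64(0.0)), (array([ 13.7, 117.1]), np.float64(0.0))]
20 [ 0.441 -0.088] [(array([ 45.7, 137. ]), np.float64(0.0)), (array([ 31.9, 130.7]), np.float64(0.0)), (array([ 14.3, 116. ]), np.float64(0.0))]
25 [ 0.442 -0.092] [(array([ 45.2, 134.8]), np.float64(0.0)), (array([ 32.1, 128.8]), np.float64(0.0)), (array([ 15.1, 114.5]), np.float64(0.0))]
tin [ 0.503 -0.173  0.016]
tin [ 0.509 -0.171  0.016]
```

Call:
jog_arm:
  delta_pos:
    - [-0.4, -0.8, 1]
    - [-0.8, -1.6, 2]
    - [-1.2, -2.4, 2]
    - [-1.6, -3.2, 2]
    - [-2, -4, 2]
    - [-2.4, -4.8, 2]
    - [-2.8, -5.6, 2]
    - [-3.2, -6.4, 2]
    - [-3.6, -7.2, 2]
    - [-4, -8, 2]
    - [-4.5, -8.9, 1]
    - [-4.5, -8.9, 0]
  turn: [10.4, 20.8, 31.2, 41.6, 52, 62.4, 72.8, 83.2, 93.6, 104, 114, 114]
  grip: [0.79, 0.79, 0.79, 0.79, 0.79, 0.79, 0.79, 0.79, 0.79, 0.79, 0.79, 0.79]

```text
time_s: 14.35
position: [0.4383, -0.0926, 0.2365]
tcp_rot: [[-0.91, -0.138, 0.39], [-0.069, 0.98, 0.187], [-0.408, 0.143, -0.902]]
force: [0.8, 0.0, 0.3]
opening: 0.21
grasp_force: 0.0
```

```bash
python3 - <<'E'
from h import *
s=read_state(); R=np.array(s["tcp_rot"]); print(s["time_s"],np.round(s["joint_positions"],1),np.round(s["position"],4),R.round(3).tolist(),s["opening"],"push az",np.degrees(np.arctan2(-R[1,0],-R[0,0])))
E
```

```text
14.35 [ -43.5   10.7  119.5   34.4   45.5 -163.3] [ 0.4383 -0.0926  0.2365] [[-0.91, -0.138, 0.39], [-0.069, 0.98, 0.187], [-0.408, 0.143, -0.902]] 0.20996996798365944 push az 4.3340620629745
```

Call:
jog_arm:
  delta_pos:
    - [0, 0, 4]
    - [1, 1, 7]
    - [4, 4, 7]
    - [8, 8, 7]
    - [12, 12, 7]
    - [16, 16, 7]
    - [20, 20, 7]
    - [24, 24, 7]
    - [28, 28, 7]
    - [31, 31, 7]
    - [33, 33, 7]
    - [34, 34, 7]
  turn: [-10, -20, -30, -40, -50, -60, -70, -80, -90, -100, -110, -120]
  grip: [1, 1, 1, 1, 1, 1, 1, 1, 1, 1, 1, 1]

```text
time_s: 15.85
position: [0.7454, 0.2147, 0.3045]
tcp_rot: [[-0.016, 0.989, 0.149], [0.915, 0.075, -0.396], [-0.403, 0.13, -0.906]]
force: [1.4, -1.0, 0.0]
opening: 0.003
grasp_force: 0.0
```

Call:
jog_arm:
  delta_pos:
    - [0, 0, 0]
    - [0, 0, 0]
    - [0, 0, 0]
    - [0, 0, 0]
    - [0, 0, 0]
    - [0, 0, 0]
    - [0, 0, 0]
  turn: [-10, -20, -30, -40, -50, -57, -57]
  grip: [1, 1, 1, 1, 1, 1, 1]

```text
time_s: 16.73
position: [0.7453, 0.2117, 0.3033]
tcp_rot: [[0.755, 0.606, -0.251], [0.515, -0.785, -0.344], [-0.406, 0.131, -0.905]]
force: [0.3, -0.4, -0.2]
opening: 0.005
grasp_force: 0.0
```

```bash
python3 - <<'E'
from h import *
s=read_state(); R=np.array(s["tcp_rot"]); print(s["time_s"],np.round(s["joint_positions"],1),np.round(s["position"],4),R.round(3).tolist(),"x az",np.degrees(np.arctan2(R[1,0],R[0,0])))
E
```

```text
16.725 [ 13.8  52.9  27.8 -18.1 117.9  61.9] [0.7453 0.2117 0.3033] [[0.755, 0.606, -0.251], [0.515, -0.785, -0.344], [-0.406, 0.131, -0.905]] x az 34.29008844733656
```

Call:
jog_arm:
  delta_pos:
    - [0, 0, 0]
    - [0, 0, 0]
    - [6, 2, 0]
    - [12, 4, 0]
  turn: [-10, -20, -20, -20]
  grip: [1, 1, 1, 1]

```text
time_s: 17.23
position: [0.7813, 0.225, 0.2802]
tcp_rot: [[0.897, 0.303, -0.323], [0.235, -0.944, -0.233], [-0.375, 0.133, -0.917]]
force: [-1.0, 0.0, -1.2]
opening: -0.0
grasp_force: 0.0
```

Call:
jog_arm:
  delta_pos:
    - [40, 14, 6]
  turn: [0]
  grip: [1]

```text
time_s: 17.35
position: [0.7921, 0.2296, 0.276]
tcp_rot: [[0.909, 0.303, -0.286], [0.244, -0.944, -0.224], [-0.338, 0.134, -0.932]]
force: [-0.1, -0.6, 0.2]
opening: 0.003
grasp_force: 0.0
```

Call:
jog_arm:
  delta_pos:
    - [40, 14, 6]
  turn: [0]
  grip: [1]

```text
time_s: 17.48
position: [0.8029, 0.2341, 0.271]
tcp_rot: [[0.919, 0.303, -0.251], [0.252, -0.943, -0.216], [-0.302, 0.136, -0.944]]
force: [0.8, -0.9, 0.4]
opening: 0.002
grasp_force: 0.0
```

Call:
jog_arm:
  delta_pos:
    - [40, 14, 6]
  turn: [0]
  grip: [1]

```text
time_s: 17.6
position: [0.8137, 0.2383, 0.2645]
tcp_rot: [[0.928, 0.303, -0.217], [0.26, -0.943, -0.208], [-0.268, 0.136, -0.954]]
force: [0.8, -0.1, 0.4]
opening: 0.001
grasp_force: 0.0
```

Call:
jog_arm:
  delta_pos:
    - [40, 14, 6]
  turn: [0]
  grip: [1]

```text
time_s: 17.73
position: [0.8248, 0.2425, 0.2581]
tcp_rot: [[0.935, 0.303, -0.183], [0.267, -0.943, -0.199], [-0.233, 0.137, -0.963]]
force: [0.2, -0.5, 0.6]
opening: 0.004
grasp_force: 0.0
```

Call:
jog_arm:
  delta_pos:
    - [40, 14, 6]
  turn: [0]
  grip: [1]

```text
time_s: 17.85
position: [0.8362, 0.2467, 0.252]
tcp_rot: [[0.941, 0.303, -0.148], [0.274, -0.943, -0.19], [-0.197, 0.138, -0.971]]
force: [0.6, 0.3, -1.1]
opening: 0.006
grasp_force: 0.0
```

Call:
jog_arm:
  delta_pos:
    - [0, 0, 2]
    - [0, 0, 4]
  turn: [-8, -15]
  grip: [1, 1]

```text
time_s: 18.1
position: [0.8202, 0.2417, 0.2863]
tcp_rot: [[0.982, 0.045, -0.184], [0.019, -0.99, -0.141], [-0.188, 0.135, -0.973]]
force: [0.1, -0.5, 0.2]
opening: 0.009
grasp_force: 0.0
```

Call:
jog_arm:
  delta_pos:
    - [40, 14, 10]
  turn: [0]
  grip: [1]

```text
time_s: 18.23
position: [0.832, 0.2455, 0.2866]
tcp_rot: [[0.989, 0.046, -0.142], [0.027, -0.991, -0.131], [-0.147, 0.125, -0.981]]
force: [0.3, 0.2, 0.6]
opening: 0.007
grasp_force: 0.0
```

Call:
jog_arm:
  delta_pos:
    - [40, 14, 10]
  turn: [0]
  grip: [1]

```text
time_s: 18.35
position: [0.8422, 0.251, 0.2809]
tcp_rot: [[0.993, 0.047, -0.11], [0.034, -0.992, -0.121], [-0.115, 0.117, -0.987]]
force: [0.4, 0.5, -0.9]
opening: 0.006
grasp_force: 0.0
```

Call:
jog_arm:
  delta_pos:
    - [40, 14, 10]
  turn: [0]
  grip: [1]

```text
time_s: 18.48
position: [0.8529, 0.2561, 0.2777]
tcp_rot: [[0.996, 0.047, -0.075], [0.039, -0.993, -0.111], [-0.079, 0.108, -0.991]]
force: [-1.8, 0.9, -0.6]
opening: 0.008
grasp_force: 0.0
```

Call:
jog_arm:
  delta_pos:
    - [40, 14, 10]
  turn: [0]
  grip: [1]

```text
time_s: 18.6
position: [0.864, 0.2609, 0.2753]
tcp_rot: [[0.998, 0.047, -0.038], [0.043, -0.994, -0.1], [-0.043, 0.098, -0.994]]
force: [0.3, 0.3, 0.3]
opening: 0.005
grasp_force: 0.0
```

Call:
jog_arm:
  delta_pos:
    - [40, 14, 10]
  turn: [0]
  grip: [1]

```text
time_s: 18.73
position: [0.8754, 0.2657, 0.2734]
tcp_rot: [[0.999, 0.046, -0.001], [0.046, -0.995, -0.089], [-0.005, 0.089, -0.996]]
force: [-0.1, -0.2, 0.3]
opening: 0.006
grasp_force: 0.0
```

Call:
jog_arm:
  delta_pos:
    - [40, 14, 10]
  turn: [0]
  grip: [1]

```text
time_s: 18.85
position: [0.887, 0.2704, 0.2717]
tcp_rot: [[0.998, 0.047, 0.036], [0.049, -0.996, -0.078], [0.033, 0.079, -0.996]]
force: [-0.4, 0.5, -0.6]
opening: 0.001
grasp_force: 0.0
```

Call:
jog_arm:
  delta_pos:
    - [40, 14, 10]
  turn: [0]
  grip: [1]

```text
time_s: 18.98
position: [0.8987, 0.2752, 0.2701]
tcp_rot: [[0.996, 0.047, 0.074], [0.052, -0.996, -0.066], [0.071, 0.07, -0.995]]
force: [0.6, -0.1, -0.6]
opening: -0.001
grasp_force: 0.0
```

Call:
jog_arm:
  delta_pos:
    - [40, 14, 10]
  turn: [0]
  grip: [1]

```text
time_s: 19.1
position: [0.9106, 0.28, 0.2688]
tcp_rot: [[0.993, 0.048, 0.112], [0.054, -0.997, -0.054], [0.109, 0.06, -0.992]]
force: [-1.2, 0.9, 0.2]
opening: 0.01
grasp_force: 0.0
```

Call:
jog_arm:
  delta_pos:
    - [40, 13, 10]
  turn: [0]
  grip: [1]

```text
time_s: 19.23
position: [0.923, 0.2837, 0.2678]
tcp_rot: [[0.987, 0.049, 0.15], [0.056, -0.998, -0.042], [0.147, 0.05, -0.988]]
force: [0.0, -0.2, -0.2]
opening: 0.005
grasp_force: 0.0
```

Call:
jog_arm:
  delta_pos:
    - [40, 13, 10]
  turn: [0]
  grip: [1]

```text
time_s: 19.35
position: [0.9355, 0.2871, 0.2669]
tcp_rot: [[0.981, 0.051, 0.188], [0.058, -0.998, -0.03], [0.186, 0.04, -0.982]]
force: [-1.3, -0.6, -0.3]
opening: 0.001
grasp_force: 0.0
```

Call:
jog_arm:
  delta_pos:
    - [40, 13, 10]
  turn: [0]
  grip: [1]

```text
time_s: 19.48
position: [0.9481, 0.2907, 0.2663]
tcp_rot: [[0.973, 0.053, 0.225], [0.058, -0.998, -0.018], [0.224, 0.03, -0.974]]
force: [0.2, 0.2, 0.2]
opening: 0.006
grasp_force: 0.0
```

Call:
jog_arm:
  delta_pos:
    - [40, 13, 10]
  turn: [0]
  grip: [1]

```text
time_s: 19.6
position: [0.9606, 0.2943, 0.2659]
tcp_rot: [[0.963, 0.055, 0.263], [0.059, -0.998, -0.005], [0.262, 0.021, -0.965]]
force: [-0.2, 0.4, -0.8]
opening: 0.003
grasp_force: 0.0
```

Call:
jog_arm:
  delta_pos:
    - [40, 13, 10]
  turn: [0]
  grip: [1]

```text
time_s: 19.73
position: [0.973, 0.298, 0.2657]
tcp_rot: [[0.952, 0.058, 0.299], [0.059, -0.998, 0.007], [0.299, 0.011, -0.954]]
force: [-1.1, 0.3, -0.3]
opening: 0.004
grasp_force: 0.0
```

Call:
jog_arm:
  delta_pos:
    - [40, 13, 10]
  turn: [0]
  grip: [1]

```text
time_s: 19.85
position: [0.9854, 0.3016, 0.2657]
tcp_rot: [[0.94, 0.061, 0.336], [0.058, -0.998, 0.019], [0.336, 0.001, -0.942]]
force: [-1.6, -0.4, 0.7]
opening: 0.006
grasp_force: 0.0
```

Call:
jog_arm:
  delta_pos:
    - [40, 13, 10]
  turn: [0]
  grip: [1]

```text
time_s: 19.98
position: [0.9976, 0.3052, 0.266]
tcp_rot: [[0.926, 0.065, 0.372], [0.057, -0.998, 0.031], [0.373, -0.008, -0.928]]
force: [-0.9, 0.1, -0.3]
opening: 0.004
grasp_force: 0.0
```

Call:
jog_arm:
  delta_pos:
    - [40, 13, 10]
  turn: [0]
  grip: [1]

```text
time_s: 20.1
position: [1.0096, 0.3089, 0.2664]
tcp_rot: [[0.911, 0.069, 0.407], [0.056, -0.997, 0.044], [0.409, -0.017, -0.912]]
force: [0.2, -0.1, -0.2]
opening: 0.006
grasp_force: 0.0
```

Call:
jog_arm:
  delta_pos:
    - [40, 13, 10]
  turn: [0]
  grip: [1]

```text
time_s: 20.23
position: [1.0215, 0.3124, 0.2671]
tcp_rot: [[0.894, 0.073, 0.441], [0.054, -0.997, 0.056], [0.444, -0.026, -0.896]]
force: [-0.2, -0.6, 0.3]
opening: 0.009
grasp_force: 0.0
```

Call:
jog_arm:
  delta_pos:
    - [-4.8, -3.4, 0]
    - [-9.6, -6.9, 0]
    - [-14.4, -10.3, 0]
    - [-19.2, -13.8, 0]
    - [-24, -17.2, 0]
    - [-28.8, -20.7, 0]
    - [-33.6, -24.1, 0]
    - [-38.4, -27.5, 0]
    - [-43.2, -31, 0]
    - [-48, -34.4, 0]
    - [-53, -38, 0]
    - [-57.6, -41.3, 0]
  turn: [3, 6, 9, 12, 15, 18, 21, 24, 27, 30, 33, 34.5]
  grip: [0.75, 0.75, 0.75, 0.75, 0.75, 0.75, 0.75, 0.75, 0.75, 0.75, 0.75, 0.75]

```text
time_s: 21.72
position: [0.444, -0.1032, 0.2682]
tcp_rot: [[0.707, 0.624, 0.332], [0.553, -0.781, 0.291], [0.441, -0.022, -0.897]]
force: [0.2, -0.4, -0.6]
opening: 0.253
grasp_force: 0.0
```

```bash
python3 - <<'E'
from h import *
from kin import ik
s=read_state(); R=np.array(s["tcp_rot"]); print(s["time_s"],np.round(s["joint_positions"],1),np.round(s["position"],4),R.round(3).tolist(),s["opening"],"x az",np.degrees(np.arctan2(R[1,0],R[0,0])))
print([ik([.4455,-.101,z],R[:,2]) for z in (s["position"][2],.018)])
E
```

```text
21.725 [-45.7  10.9 112.2  30.8  59.4 -10.6] [ 0.444  -0.1032  0.2682] [[0.707, 0.624, 0.332], [0.553, -0.781, 0.291], [0.441, -0.022, -0.897]] 0.25269803823057363 x az 38.01719683898424
[(array([ 12.7, 111. ]), np.float64(0.0), array([ 0.363, -0.173,  0.49 ])), (array([ 45. , 134.5]), np.float64(0.0), array([ 0.363, -0.173,  0.24 ]))]
```

Reachable. I descend, then look.

Call:
jog_arm:
  delta_pos:
    - [0, 0.1, -5]
    - [0, 0.2, -10]
    - [0, 0.2, -15]
    - [0.1, 0.2, -19]
    - [0.1, 0.2, -22]
    - [0.1, 0.2, -24]
    - [0.1, 0.2, -24.9]
    - [0.1, 0.2, -24.9]
    - [0.1, 0.2, -24.9]
  turn: [0, 0, 0, 0, 0, 0, 0, 0, 0]
  grip: [0.75, 0.75, 0.75, 0.75, 0.75, 0.75, 0.75, 0.75, 0.75]

```text
time_s: 22.85
position: [0.4462, -0.1002, 0.0195]
tcp_rot: [[0.709, 0.623, 0.331], [0.55, -0.782, 0.293], [0.441, -0.026, -0.897]]
force: [-0.4, -0.4, -0.2]
opening: 0.247
grasp_force: 0.0
```

```bash
cat >> h.py <<'E'
def pic(name):
    a=cam("scene"); b=cam("side")
    i=cv2.resize(a["color"][130:267,130:370],None,fx=2.2,fy=2.2)[:300]
    j=cv2.resize(b["color"][130:270,205:405],None,fx=2.64,fy=2.64)[:300]
    cv2.imwrite(f"pics/{name}.png",np.vstack([i,j]))
E
python3 - <<'E'
from h import *
pic("p4"); s=read_state(); print(np.round(s["joint_positions"],1),np.round(s["position"],4),np.round(s["tcp_rot"],3).tolist())
E
```

```text
[-45.2  43.5 124.   69.2  28.2 -59.6] [ 0.4463 -0.1003  0.0198] [[0.709, 0.622, 0.332], [0.55, -0.782, 0.293], [0.442, -0.025, -0.897]]
```

View pics/p4.png

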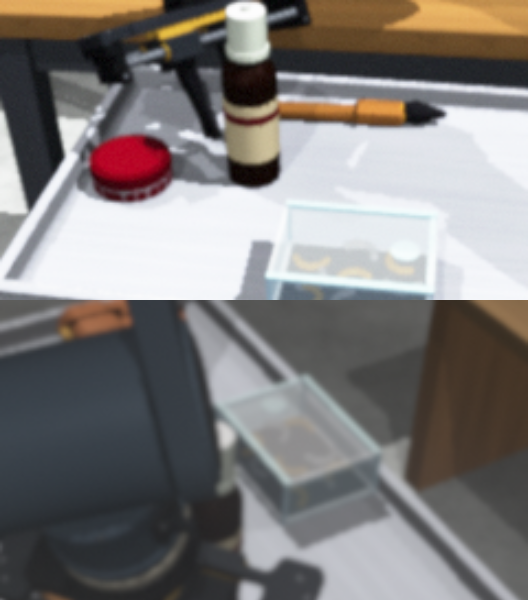

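The scene half shows the fingertips behind and left of the bottle at (215,135), clear of the tin, brush and cap. Next is the stage 1 push.

Call:
jog_arm:
  delta_pos:
    - [0.7, 0.5, 0]
    - [1.1, 0.9, 0]
    - [1.5, 1.05, 0]
    - [1.9, 1.15, 0]
    - [2.4, 1.3, 0]
    - [2.9, 1.45, 0]
    - [3.4, 1.6, 0]
    - [3.9, 1.7, 0]
    - [4.4, 1.85, 0]
    - [4.9, 2, 0]
    - [5.4, 2.1, 0]
    - [5.8, 2.2, 0]
  turn: [0, 0, 0, 0, 0, 0, 0, 0, 0, 0, 0, 0]
  grip: [0.75, 0.75, 0.75, 0.75, 0.75, 0.75, 0.75, 0.75, 0.75, 0.75, 0.75, 0.75]

```text
time_s: 24.45
position: [0.5045, -0.078, 0.0193]
tcp_rot: [[0.71, 0.622, 0.331], [0.549, -0.783, 0.294], [0.442, -0.027, -0.897]]
force: [-1.5, -0.1, 1.2]
opening: 0.248
grasp_force: 0.6
```

```bash
cat >> h.py <<'E'
def bottle(tag=""):
    # base centre from the scene view: dark brown blob below the label, its lowest edge cast on the floor
    a=cam("scene"); g=a["color"].astype(int); m=(g.max(2)<95)&(g[...,2]>=g[...,0]-2); m[:150]=0; m[290:]=0; m[:,:205]=0; m[:,300:]=0
    m=m.astype(np.uint8); n,l,st,ce=cv2.connectedComponentsWithStats(m)
    for k in range(1,n):
        if st[k,4]>60: 
            x,y,w,h=st[k,:4]; row=np.nonzero(l[y+h-6:y+h-3]==k)[1]; u=(row.min()+row.max())/2
            Q=onz(a,u,y+h-.5,.004); o,w2=ray(a,u,y+h-.5); d=w2[:2]/np.linalg.norm(w2[:2]); print(tag,"blob",st[k],"base",(Q[:2]+.022*d).round(4))
    return a
E
python3 - <<'E'
from h import *
bottle(); s=read_state(); print(np.round(s["joint_positions"],1),np.round(s["position"],4),np.round(s["force"],1))
E
```

```text
blob [278 150  22   6  82] base [ 0.2467 -0.01  ]
 blob [233 168  51  24 553] base [ 0.4038 -0.0856]
 blob [215 174  21  38 181] base [ 0.473  -0.1023]
 blob [205 195   5  22  67] base [ 0.4931 -0.1453]
 blob [235 214  25  15 245] base [ 0.5195 -0.0641]
[-37.3  43.5 117.7  64.5  28.8 -45.6] [ 0.5049 -0.078   0.0194] [-0.   1.  -0.3]
```

Call:
jog_arm:
  delta_pos:
    - [-0.6, -0.5, 0]
    - [-1.4, -1, 0]
    - [-2.2, -0.5, 0]
    - [-2.5, 0, 0]
    - [-2.5, 0.2, 0]
    - [-2.5, 0.2, 0]
  turn: [0, 0, -10, -20, -20, -20]
  grip: [0.75, 0.84, 0.84, 0.84, 0.84, 0.84]

```text
time_s: 25.25
position: [0.4781, -0.0758, 0.0193]
tcp_rot: [[0.855, 0.316, 0.411], [0.272, -0.948, 0.164], [0.441, -0.028, -0.897]]
force: [0.1, 0.5, -0.2]
opening: 0.159
grasp_force: 0.0
```

```bash
python3 - <<'E'
from h import *
a=bottle(); s=read_state(); print(np.round(s["joint_positions"],1),np.round(s["position"],4),np.round(s["tcp_rot"],3).tolist(),s["opening"])
b=cam("side"); cv2.imwrite("pics/s5.png",b["color"]); cv2.imwrite("pics/a5.png",a["color"])
# cap top: white blob above dark body
h=a["color"].astype(int); m=((h.min(2)>150)).astype(np.uint8); m[175:]=0
n,l,st,ce=cv2.connectedComponentsWithStats(m[110:176,220:270]); print([ (st[k].tolist(),ce[k].round(1).tolist()) for k in range(1,n) if st[k,4]>40])
E
```

```text
blob [226 163  41  29 595] base [ 0.4038 -0.0856]
 blob [235 215  25  14 239] base [ 0.5195 -0.0632]
[-36.9  43.8 126.8 102.4  22.7 -65.5] [ 0.4788 -0.0764  0.0193] [[0.855, 0.317, 0.411], [0.273, -0.948, 0.163], [0.442, -0.027, -0.897]] 0.16226315683143572
[([13, 31, 37, 30, 518], [26.7, 46.2])]
```

Call:
jog_arm:
  delta_pos:
    - [0.8, 0.2, 0]
    - [1.4, 0.35, 0]
    - [1.8, 0.45, 0]
    - [2.2, 0.45, 0]
    - [2.7, 0.47, 0]
    - [3.2, 0.5, 0]
    - [3.7, 0.5, 0]
    - [4.2, 0.5, 0]
    - [4.7, 0.5, 0]
    - [5.2, 0.5, 0]
    - [5.7, 0.5, 0]
    - [6.2, 0.5, 0]
  turn: [0, 0, 0, 0, 0, 0, 0, 0, 0, 0, 0, 0]
  grip: [0.84, 0.84, 0.84, 0.84, 0.84, 0.84, 0.84, 0.84, 0.84, 0.84, 0.84, 0.84]

```text
time_s: 26.85
position: [0.5414, -0.0711, 0.0193]
tcp_rot: [[0.855, 0.317, 0.412], [0.273, -0.948, 0.163], [0.442, -0.027, -0.897]]
force: [-2.0, -0.4, 0.4]
opening: 0.158
grasp_force: 0.6
```

```bash
python3 - <<'E'
from h import *
a=bottle(); s=read_state(); print(np.round(s["joint_positions"],1),np.round(s["position"],4),np.round(s["tcp_rot"],3).tolist(),s["opening"],s["force"].round(1) if hasattr(s["force"],"round") else s["force"])
E
```

```text
blob [221 175  74  41 765] base [ 0.4829 -0.0785]
 blob [205 196   5  21  64] base [ 0.4931 -0.1453]
 blob [232 229  25  17 249] base [ 0.5649 -0.0639]
[-31.   43.5 118.3  86.   20.7 -41.8] [ 0.5423 -0.0713  0.0195] [[0.854, 0.317, 0.413], [0.273, -0.948, 0.163], [0.443, -0.026, -0.896]] 0.15726778603466413 [ 0.1  0.5 -0.5]
```

Call:
jog_arm:
  delta_pos:
    - [0.4, 0, 0]
    - [0.9, 0, 0]
    - [1.4, 0, 0]
    - [1.9, 0, 0]
    - [2.4, 0, 0]
    - [2.9, 0.1, 0]
    - [3.4, 0.1, 0]
    - [3.9, 0.1, 0]
    - [4.4, 0.1, 0]
    - [4.8, 0.1, 0]
    - [5.2, 0.1, 0]
    - [5.5, 0.1, 0]
  turn: [0, 0, 0, 0, 0, 0, 0, 0, 0, 0, 0, 0]
  grip: [0.84, 0.84, 0.84, 0.84, 0.84, 0.84, 0.84, 0.84, 0.84, 0.84, 0.84, 0.84]

```text
time_s: 28.4
position: [0.5964, -0.0701, 0.0193]
tcp_rot: [[0.855, 0.317, 0.412], [0.273, -0.948, 0.163], [0.442, -0.027, -0.897]]
force: [-2.3, -1.1, -0.1]
opening: 0.164
grasp_force: 0.7
```

```bash
python3 - <<'E'
from h import *
a=bottle(); s=read_state(); print(np.round(s["position"],4),np.round(s["force"],1))
E
```

```text
blob [250 150  50   9 213] base [ 0.264  -0.0409]
 blob [248 173  44  15 140] base [ 0.3846 -0.0397]
 blob [220 204  34  35 738] base [ 0.5482 -0.0765]
 blob [227 253  23  15 223] base [ 0.6172 -0.0619]
[ 0.5968 -0.0702  0.0194] [-1.4 -0.9  0.3]
```

Call:
jog_arm:
  delta_pos:
    - [0.2, 0, 0]
    - [0.4, 0.05, 0]
    - [0.6, 0.1, 0]
    - [0.8, 0.1, 0]
  turn: [0, 0, 0, 0]
  grip: [0.84, 0.84, 0.84, 0.84]

```text
time_s: 28.95
position: [0.604, -0.0694, 0.0193]
tcp_rot: [[0.855, 0.316, 0.412], [0.273, -0.948, 0.162], [0.442, -0.027, -0.897]]
force: [-2.8, -1.6, 1.5]
opening: 0.161
grasp_force: 1.7
```

Call:
jog_arm:
  delta_pos:
    - [0.1, 0, 0]
    - [0.2, 0, 0]
  turn: [0, 0]
  grip: [0.84, 0.84]

```text
time_s: 29.2
position: [0.6063, -0.0692, 0.0193]
tcp_rot: [[0.855, 0.317, 0.412], [0.273, -0.948, 0.163], [0.442, -0.027, -0.897]]
force: [-2.1, -2.3, 1.6]
opening: 0.161
grasp_force: 1.7
```

Call:
jog_arm:
  delta_pos:
    - [0.1, 0, 0]
    - [0.2, 0, 0]
  turn: [0, 0]
  grip: [0.84, 0.84]

```text
time_s: 29.45
position: [0.6082, -0.069, 0.0193]
tcp_rot: [[0.855, 0.317, 0.412], [0.273, -0.948, 0.163], [0.442, -0.027, -0.897]]
force: [-2.8, -1.5, 0.3]
opening: 0.159
grasp_force: 1.4
```

```bash
python3 - <<'E'
from h import *
a=bottle(); s=read_state(); print(np.round(s["position"],4),np.round(s["force"],1))
E
```

```text
blob [251 150  49   5 194] base [ 0.2447 -0.0382]
 blob [256 176  36  16 154] base [ 0.3958 -0.0047]
 blob [214 206  39  29 714] base [ 0.538  -0.0819]
 blob [225 258  25  10 126] base [ 0.6174 -0.0643]
[ 0.6084 -0.0691  0.0194] [-2.1 -1.2  0.2]
```

Call:
jog_arm:
  delta_pos:
    - [0.1, 0, 0]
    - [0.15, 0, 0]
  turn: [0, 0]
  grip: [0.84, 0.84]

```text
time_s: 29.75
position: [0.6098, -0.069, 0.0194]
tcp_rot: [[0.854, 0.317, 0.412], [0.273, -0.948, 0.163], [0.442, -0.027, -0.897]]
force: [-2.6, -0.7, 0.4]
opening: 0.164
grasp_force: 1.2
```

Call:
jog_arm:
  delta_pos:
    - [0.1, 0, 0]
    - [0.15, 0, 0]
  turn: [0, 0]
  grip: [0.84, 0.84]

```text
time_s: 30.0
position: [0.6106, -0.0689, 0.0192]
tcp_rot: [[0.855, 0.317, 0.411], [0.273, -0.948, 0.163], [0.441, -0.027, -0.897]]
force: [-5.9, -2.4, 2.6]
opening: 0.16
grasp_force: 2.6
```

Call:
jog_arm:
  delta_pos:
    - [-1, -0.3, 0]
    - [-2, -1.2, 0]
    - [-2, -2.6, 0]
    - [-1, -3.4, 0]
    - [0, -3.6, 0]
    - [0.4, -3.2, 0]
    - [0.4, -3.2, 0]
  turn: [0, 5, 15, 25, 35, 42, 42]
  grip: [0.84, 1, 1, 1, 1, 1, 1]

```text
time_s: 30.88
position: [0.617, -0.1017, 0.0196]
tcp_rot: [[0.452, 0.869, 0.199], [0.774, -0.494, 0.396], [0.442, -0.024, -0.896]]
force: [0.3, -0.3, 0.4]
opening: 0.007
grasp_force: 0.0
```

```bash
python3 - <<'E'
from h import *
pic("p6"); s=read_state(); print(np.round(s["joint_positions"],1),np.round(s["position"],4),np.round(s["force"],1),np.round(s["tcp_rot"],3).tolist())
a=cam("scene"); i=cv2.resize(a["color"][150:285,200:340],None,fx=4,fy=4,interpolation=cv2.INTER_CUBIC)
cv2.imwrite("pics/z6.png",i)
E
```

```text
[-32.5  47.5  94.2  36.6  47.6 -29.8] [ 0.6149 -0.1005  0.0193] [-0.5  0.4 -0.3] [[0.454, 0.869, 0.197], [0.774, -0.494, 0.397], [0.442, -0.028, -0.896]]
```

View pics/z6.png

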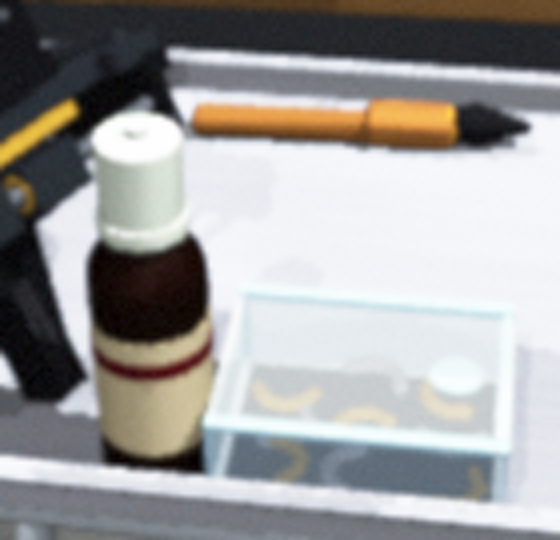

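The zoom shows the bottle upright at (150,460) against the back rim, with a gap of about 10 zoomed pixels (about 3.5 mm) to the box edge at (214,470). I nudge it sideways toward +y.

Call:
jog_arm:
  delta_pos:
    - [0.4, 0.6, 0]
    - [0.6, 1, 0]
    - [0.7, 1.2, 0]
    - [0.75, 1.3, 0]
  turn: [0, 0, 0, 0]
  grip: [1, 1, 1, 1]

```text
time_s: 31.52
position: [0.6227, -0.0878, 0.0194]
tcp_rot: [[0.452, 0.87, 0.197], [0.775, -0.493, 0.397], [0.442, -0.027, -0.897]]
force: [-0.7, -0.8, 0.3]
opening: 0.007
grasp_force: 0.0
```

Call:
jog_arm:
  delta_pos:
    - [0, 0.1, 0]
    - [0, 0.1, 0]
  turn: [0, 0]
  grip: [1, 1]

```text
time_s: 31.78
position: [0.6226, -0.0871, 0.0193]
tcp_rot: [[0.453, 0.87, 0.197], [0.774, -0.493, 0.397], [0.442, -0.027, -0.897]]
force: [0.2, -0.7, -0.7]
opening: 0.002
grasp_force: 0.0
```

Call:
jog_arm:
  delta_pos:
    - [0, 0.1, 0]
    - [0, 0.1, 0]
  turn: [0, 0]
  grip: [1, 1]

```text
time_s: 32.02
position: [0.6226, -0.0861, 0.0193]
tcp_rot: [[0.453, 0.87, 0.197], [0.774, -0.493, 0.397], [0.442, -0.027, -0.897]]
force: [-0.2, 0.2, 1.1]
opening: 0.004
grasp_force: 0.0
```

Call:
jog_arm:
  delta_pos:
    - [0, 0.1, 0]
    - [0, 0.1, 0]
  turn: [0, 0]
  grip: [1, 1]

```text
time_s: 32.28
position: [0.6226, -0.085, 0.0193]
tcp_rot: [[0.453, 0.87, 0.197], [0.774, -0.493, 0.397], [0.442, -0.027, -0.897]]
force: [0.4, 0.8, 0.6]
opening: 0.006
grasp_force: 0.0
```

Call:
jog_arm:
  delta_pos:
    - [0, 0.1, 0]
    - [0, 0.1, 0]
  turn: [0, 0]
  grip: [1, 1]

```text
time_s: 32.52
position: [0.6226, -0.084, 0.0193]
tcp_rot: [[0.453, 0.87, 0.197], [0.774, -0.493, 0.397], [0.442, -0.027, -0.897]]
force: [-0.5, 0.2, 0.8]
opening: 0.005
grasp_force: 0.0
```

Call:
jog_arm:
  delta_pos:
    - [0, 0.1, 0]
    - [0, 0.1, 0]
  turn: [0, 0]
  grip: [1, 1]

```text
time_s: 32.78
position: [0.6228, -0.0834, 0.0193]
tcp_rot: [[0.453, 0.87, 0.197], [0.775, -0.493, 0.396], [0.442, -0.026, -0.897]]
force: [0.4, -1.6, -0.8]
opening: 0.004
grasp_force: 0.4
```

```bash
cat >> h.py <<'E'
def track():
    # shifts in pixels since pics/z6.png was taken: bottle (cap) and box, at 4x zoom
    r=cv2.imread("pics/z6.png").astype(np.float32).mean(2); a=cam("scene")
    n=cv2.resize(a["color"][150:285,200:340],None,fx=4,fy=4,interpolation=cv2.INTER_CUBIC).astype(np.float32).mean(2)
    for t,(x0,y0,x1,y1) in dict(label=(98,245,212,440),cap=(98,118,185,235),box=(240,300,520,490),brush=(190,90,540,155)).items():
        T=r[y0:y1,x0:x1]; S=n[y0-16:y1+16,x0-40:x1+40] if x1+40<560 else n[y0-16:y1+16,x0-20:x1+20]
        o=20 if x1+40>=560 else 40; M=cv2.matchTemplate(S,T,cv2.TM_CCOEFF_NORMED); _,v,_,p=cv2.minMaxLoc(M); print(t,"dx",(p[0]-o)/4,"dy",(p[1]-16)/4,round(v,3))
E
python3 - <<'E'
from h import *
track(); s=read_state(); print(np.round(s["position"],4),np.round(s["force"],1))
E
```

```text
label dx 0.0 dy 0.0 0.997
cap dx -0.25 dy -0.25 0.958
box dx 0.0 dy 0.0 1.0
brush dx 1.0 dy 0.0 0.871
[ 0.6228 -0.0834  0.0194] [ 0.1 -0.9  0.2]
```

Call:
jog_arm:
  delta_pos:
    - [0, 0.1, 0]
    - [0, 0.1, 0]
  turn: [0, 0]
  grip: [1, 1]

```text
time_s: 33.08
position: [0.6229, -0.083, 0.0194]
tcp_rot: [[0.453, 0.87, 0.198], [0.775, -0.493, 0.395], [0.441, -0.025, -0.897]]
force: [-0.6, -4.0, 0.3]
opening: 0.005
grasp_force: 1.6
```

Call:
jog_arm:
  delta_pos:
    - [0, 0.1, 0]
    - [0, 0.1, 0]
  turn: [0, 0]
  grip: [1, 1]

```text
time_s: 33.33
position: [0.6225, -0.0819, 0.0193]
tcp_rot: [[0.453, 0.87, 0.197], [0.775, -0.493, 0.395], [0.441, -0.026, -0.897]]
force: [-2.5, -4.5, 0.6]
opening: 0.006
grasp_force: 2.4
```

```bash
python3 - <<'E'
from h import *
track(); s=read_state(); print(np.round(s["position"],4),np.round(s["force"],1))
E
```

```text
label dx 0.5 dy 0.0 0.994
cap dx 0.25 dy -0.25 0.962
box dx 0.25 dy 0.0 0.999
brush dx 0.75 dy 0.0 0.849
[ 0.6225 -0.0819  0.0193] [-2.3 -5.3  0.7]
```

Call:
jog_arm:
  delta_pos:
    - [-0.2, -0.4, 0]
    - [-0.8, -1.4, 0]
    - [-1.6, -2.8, 0]
    - [-1.8, -3.2, 3]
    - [-2, -3.5, 9]
    - [-2, -3.5, 15]
    - [-2, -3.5, 21]
    - [-6, -3.5, 25]
    - [-10, -3.5, 25]
    - [-10, -3.5, 25]
  turn: [0, 0, 0, 0, 0, 0, 0, 0, 0, 0]
  grip: [1, 1, 1, 1, 1, 1, 1, 1, 1, 1]

```text
time_s: 34.62
position: [0.5198, -0.116, 0.2699]
tcp_rot: [[0.455, 0.869, 0.196], [0.773, -0.495, 0.397], [0.442, -0.029, -0.897]]
force: [0.5, 0.4, -0.4]
opening: 0.008
grasp_force: 0.0
```

```bash
python3 - <<'E'
from h import *
track(); s=read_state(); print(s["time_s"],np.round(s["position"],4))
a=cam("scene"); b=cam("side")
# gap between bottle and box along the box-top-level, at z=.03, y from the bottle's right edge to the box face
n=cv2.resize(a["color"][225:275,225:275],None,fx=1,fy=1)
for r in (255,258,260,262,264): print(r,a["color"][r,244:262].mean(1).astype(int).tolist())
print("side cap/label axis check: bottle axis at (.637,-.057) base, top px", proj(b,[.637,-.057,.02]).round(1),proj(b,[.637,-.057,.159]).round(1),"scene",proj(a,[.637,-.057,.159]).round(1))
g=a["color"][175:215,215:260].min(2)
for nm,c,z in(("scene",a,.159),("side",b,.159)):
    u,v=proj(c,[.637,-.057,z]).round().astype(int); h=c["color"][v-8:v+14,u-22:u+23].min(2); print(nm,[(h[k].tolist()) for k in (4,12,18)])
E
```

```text
label dx 0.5 dy 0.0 0.996
cap dx 0.75 dy 0.0 0.884
box dx 0.25 dy 0.0 0.998
brush dx 0.0 dy 0.0 0.999
34.675 [ 0.5215 -0.1166  0.2697]
255 [175, 178, 181, 181, 182, 170, 159, 199, 241, 248, 247, 246, 248, 249, 249, 249, 248, 246]
258 [177, 177, 178, 173, 146, 117, 110, 133, 154, 160, 159, 167, 182, 190, 175, 166, 165, 168]
260 [175, 178, 167, 144, 114, 90, 74, 95, 136, 153, 156, 174, 197, 195, 156, 120, 108, 108]
262 [160, 151, 106, 68, 42, 20, 32, 82, 136, 153, 158, 180, 198, 181, 139, 109, 108, 106]
264 [35, 28, 16, 4, 5, 8, 27, 78, 135, 154, 163, 187, 193, 159, 123, 106, 107, 106]
side cap/label axis check: bottle axis at (.637,-.057) base, top px [345.4 205.8] [354.1 147.6] scene [232.8 181.6]
scene [[243, 242, 243, 242, 243, 243, 242, 242, 242, 243, 243, 242, 243, 242, 244, 242, 243, 243, 243, 245, 246, 247, 248, 249, 249, 247, 246, 245, 245, 246, 243, 244, 244, 244, 243, 241, 227, 151, 86, 76, 72, 75, 77, 76, 73], [243, 243, 243, 242, 242, 242, 242, 242, 242, 242, 241, 238, 227, 231, 244, 250, 251, 251, 251, 251, 251, 251, 251, 251, 251, 252, 252, 252, 252, 252, 252, 252, 250, 
[... 155 characters left out ...]
, 154, 162, 168, 172, 179, 188, 195, 201, 205, 208, 209, 211, 211, 208, 200, 206, 225, 238, 242, 242, 242, 242, 241, 240, 241, 242]]
side [[71, 71, 71, 72, 72, 72, 72, 73, 73, 72, 73, 73, 72, 73, 74, 76, 79, 83, 86, 89, 91, 92, 90, 88, 84, 80, 76, 75, 75, 76, 77, 76, 77, 73, 63, 46, 33, 31, 30, 30, 30, 31, 32, 33, 32], [75, 75, 75, 75, 75, 74, 74, 74, 74, 74, 73, 73, 75, 80, 99, 127, 152, 168, 174, 175, 174, 171, 168, 167, 169, 174, 176, 173, 165, 144, 107, 74, 57, 46, 37, 34, 32, 32, 33, 32, 35, 34, 33, 35, 33], [76, 76, 75, 73, 68, 63, 60, 59, 58, 58, 60, 63, 68, 73, 76, 80, 84, 87, 86, 83, 83, 83, 84, 84, 84, 84, 83, 83, 78, 69, 62, 56, 46, 38, 34, 33, 33, 32, 34, 36, 36, 37, 35, 34, 34]]
```

```bash
python3 -c "
from rig import *
print(hand_in())"
```

```text
the job is handed in; nothing more can be done
None
```

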